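# Shut and latch the stock cage gate

## Task

Shut the stock cage: lift the gate's latch bar by its black ball, swing the gate to so that the bar passes over the front lip of the yellow keeper, and let the bar drop fully down into the keeper's notch, then let go. Be gentle with the keeper and its post (never press on them harder than 15 N), feel for where the notch is, and leave everything else where it stands.

Things in the scene. Friction and masses are not known exactly. Their poses are not given: they have to be found in the camera images.
- cage: Fixed open-topped red and grey wire stock cage on the bench, about 210 mm deep, 300 mm wide, 110 mm high; origin on the bench under its middle, z up, its opening faces its own -x; its place and yaw vary. The gate plane (shut) lies 80 mm from the origin towards its -x.
- gate (a joint): Angle of the wire gate (208 mm wide, 12 mm thick, top 108 mm above the bench) about a vertical hinge at the cage's front +y corner: 0 = square across the opening, positive = swung open, out of the cage (clockwise seen from above). Range -0.13 to 1.1, starts at 0.45 to 0.75; light friction, stays where left. No stop of its own near 0.
- gate_hinge (a point): Point on the gate's vertical hinge axis, 135 mm above the bench. Shut, the gate runs from here along the cage's -y.
- latch (a joint): Angle of the steel latch bar (256 mm long, 16 high, 10 thick, 0.2 to 0.35 kg) along the top of the gate, pivoted on the gate 40 mm from the hinge axis and 135 mm above the bench, axis square to the gate: 0 = down on its rest (underside 127 mm above the bench), positive = nose raised, at most 0.2. It falls by its own weight.
- ball (a point): Centre of the black ball (28 mm diameter) on a 12 mm stem on top of the latch bar, the grip of the latch: 145 mm from the latch pivot towards the nose and 43 mm above it with the bar down (178 mm above the bench, 185 mm from the hinge axis). The bar's top is 35 mm below the ball's centre.
- nose (a point): Underside of the latch bar, in its middle thickness, 222 mm from the latch pivot (262 mm from the hinge axis): where it crosses the keeper. The bar ends 22 mm farther on.
- post: Fixed red latch post, 104 x 32 mm and 113 mm high, at the cage's front -y corner; origin on the bench, 7 mm from its middle towards +x, axes as the cage's (its +x points into the cage). It carries a yellow steel keeper, 24 mm wide, screwed down in a slot anywhere up to 16 mm either way along x: where the keeper stands is not measured (see point slot).
- slot (a point): Fixed point: the post's top, above its origin. Keeper, along post x from its notch's middle: flat square-edged front lip -43 to -7 mm, top 28 mm above here (14 above the resting bar's underside); open notch -7 to +7, floor at 6; rear lip +7 to +17, same height; end horn +17 to +29, top at 74, which the bar cannot pass. The notch's middle is within 16 mm of here along x; were it here, the gate would latch at angle 0.
- bin_nuts: Blue stock bin of nuts, 115 x 88 x 55 mm, standing inside the cage; origin under its middle. A bystander, to be left alone.
- bin_pins: Blue stock bin of pins, 115 x 88 x 55 mm, standing inside the cage; origin under its middle. A bystander, to be left alone.
- bin_spare: Blue stock bin with a small packet, 130 x 90 x 60 mm, on the bench; origin under its middle. A bystander, to be left alone.
- carton: Cardboard box 140 x 110 x 90 mm on the bench; origin under its middle. A bystander, to be left alone.
- tape: Roll of brown packing tape, 100 mm across, 48 mm high, lying flat; origin under its middle. A bystander, to be left alone.
- jar: Jar, 64 mm across, 80 mm high; origin under its middle. A bystander, to be left alone.
- driver: Screwdriver lying on the bench (origin at its middle, along x). A bystander, to be left alone.

How it is judged:
By the outcome, as a careful person would: the job done as asked, in the order asked, and still so for the second after the job is handed in, with the robot touching nothing.
It also fails if it takes over 42 s, if anything falls off the work surface, if the arm or the gripper's body presses on something with over 40 N, if the wrist force passes 120 N, or if a joint passes its speed limit or range.

## Robot

A 6-joint arm with a two-finger parallel gripper is mounted at the origin on the work surface. World frame = base frame: x ahead of the robot, y to its left, z up, the work surface at z = 0. Lengths are in m, angles in rad, forces in N, time in s.
With the tool pointing down it reaches from about 0.3 to 0.775 m from the base axis. Payload 14.6 kg.
Tool frame: the origin (TCP) lies midway between the tips of the shut fingers; the grasp point (between the pads) lies 19 mm behind it (ctrl.grip_depth is the z of the grasp point in the tool frame, in m); z points along the fingers, y is the line along which they close (so a half turn about z gives the same grasp; the last joint's range is limited). The gripper opens to 94 mm and grips with 3 to 60 N. Pads are 16 mm wide; open, the fingers measure 119 mm over their backs; the gripper's body (75 mm by 177 mm) begins 78 mm behind the grasp point.
Start: joints at [1.101, 0.3, 1.521, -0, 1.321, -0.067], TCP at [0.216, 0.506, 0.205] pointing down, gripper open.
Joint ranges: [-3.03, 3.03], [-0.79, 2.21], [0.23, 2.52], [-1.04, 4.18], [0, 3.07], [-2.55, 2.55]. Speed limits (rad/s): [2.22, 2.22, 2.57, 3.14, 3.14, 3.14].

## Interface

Orientations are given as [roll, pitch, yaw] about the fixed x, y, z axes, in that order (R = Rz(yaw) Ry(pitch) Rx(roll)).
In Python, from station import ctrl gives the robot as it stands. The module is installed in compiled form; this text tells all that it offers.
- The arm moves only by the tool carry_out, never from a script. Its argument "commands" is a list of rows, each a list of 3 entries, a list of its own where there are three numbers: the closure, from 0 (fully open) to 1 (shut), then the shift along the tool's x, y, z in mm, then the turn, a rotation vector about the tool's x, y, z in rad. In form: [[gripper, [tx, ty, tz], [wx, wy, wz]], ...]. A call has 1 to 10 rows; each row shifts and turns the commanded pose from where the row before left it, along the tool's axes as they then stand; what a row does not reach is not made up. A row lasts 1/8 s, in which the tool goes at most 62.5 mm and 10.7 degrees, less where a joint would pass 70% of its speed; a pose out of reach is approached as far as the arm can. A call with a gripper value outside its range is refused whole. The fingers move at their own pace and stop on an object; "squeeze" is the grip in N (left out, the last holds). Time passes only in rows, so rows that do not move let the fingers close. It gives the time, the measured TCP pose, the force, the opening and the grip force at its end, in the units of the state.
- ctrl.get_obs(): the state, without advancing time (a new reading comes with each control period).
- ctrl.camera(name): name is "scene" or "top" or "wrist"; returns a dict with "img" (420x560x3 uint8, blue, green, red), "camera_matrix" (3x3 intrinsics, pixels), "rvec" (rotation vector, rad) and "tvec" (3), from world to camera coordinates, as OpenCV has them. Camera axes: x right, y down, z forward; pixel columns grow to the right and rows downward; lengths in m; the calibration is good to about 2 mm. A picture is of the moment at which its call begins. There is no depth.
- ctrl.hand_in(): hands the job in; it is judged then, once.
Trained networks look in the newest picture that a camera, given by its name, has taken for a name from the list of things; names that differ only in an ending like _2 or _b are one class to them, and where a whole thing is asked for, a point or a joint stands for the part that bears it (a point fixed in the world has none). Each returns a list of dicts, best first, with "score" (0 to 1); they miss things now and then, are a little off and sometimes report something else, mostly with a low value. They report only what shows in the picture. A call takes as long as a camera call.
- ctrl.outline_of(thing, camera): "region" (420x560 bool, what is visible of it).
- ctrl.place_of(thing, camera): "at" ([x, y, z] in m, in world coordinates, good to about 4 mm: a listed point, or the origin of a listed thing).
The state is a dict: "time_s": time; "qpos": joint angles; "joint_vel": joint speeds; "tau": joint torques, N m; "ee_pos": TCP position; "eef_rot": TCP orientation; "force": force on the tool from outside, world axes, zero at the start; "moment": the same for the moment, N m; "grip_width": finger opening in m; "grip_force": force on a finger pad.
Only numpy, scipy, OpenCV 4.12 (cv2) and the standard library are available. Lean on these libraries where they do the work, as an engineer would, in place of code of your own. Each camera call takes 0.05 s, during which the arm holds its last target. There are 200 camera calls.

## Working session

There is one attempt and no reset: what is moved stays moved. The work goes in short steps, Python scripts to look and compute and a tool call to move; the robot and the scene stay as the last step left them, time stands still between calls to the robot, and variables do not carry over. Pictures are saved under pics/ and viewed, at most 10 in all, crops included, and the job is handed in when it is done.

Besides the shell and the picture viewer there is one more tool, called by a JSON object that holds its "method" and its "body". carry_out: Moves the arm, as the interface text tells. Its arguments: {"type":"object","properties":{"commands":{"type":"array","items":{"type":"array"}},"squeeze":{"type":"number"}},"required":["commands"]}

```bash
mkdir -p pics; cat > h.py <<'E'
import numpy as np, cv2
from station import ctrl
def shot(c,n):
    d=ctrl.camera(c); cv2.imwrite(f'pics/{n}.png',d['img']); return d
def places(c,names):
    for n in names:
        print(c,n,[(np.round(r['at'],4).tolist(),round(r['score'],2)) for r in ctrl.place_of(n,c)[:2]])
E
python3 - <<'E'
from h import *
N=['cage','gate_hinge','ball','nose','post','slot','bin_nuts','bin_spare','carton','tape','jar','driver']
a=shot('scene','s0'); places('scene',N)
b=shot('top','t0'); places('top',N)
cv2.imwrite('pics/both0.png',cv2.resize(np.vstack([a['img'],b['img']]),(560,840))[:, :]) 
o=ctrl.get_obs(); print({k:np.round(v,4).tolist() for k,v in o.items()}, ctrl.grip_depth)
E
```

```text
scene cage [([0.6894, 0.0854, -0.0025], 0.75)]
scene gate_hinge [([0.6064, 0.2094, 0.1353], 0.77)]
scene ball [([0.5011, 0.0487, 0.1802], 0.57)]
scene nose [([0.4632, -0.0083, 0.1279], 0.67)]
scene post [([0.6062, -0.0521, 0.0012], 0.69)]
scene slot [([0.6042, -0.0562, 0.1125], 0.68)]
scene bin_nuts [([0.7193, 0.1411, 0.0154], 0.72)]
scene bin_spare [([0.6826, 0.0826, -0.0019], 0.74), ([0.5244, -0.4273, -0.0054], 0.57)]
scene carton [([0.59, 0.4584, 0.0025], 0.91)]
scene tape [([0.3627, 0.3086, 0.0027], 0.78)]
scene jar [([0.7424, -0.163, -0.0028], 0.76)]
scene driver [([0.3759, -0.3425, -0.0026], 0.76)]
top cage [([0.5245, -0.4236, 0.0], 0.37), ([0.5029, 0.0455, 0.1781], 0.33)]
top gate_hinge [([0.6088, 0.2061, 0.1298], 0.98)]
top ball [([0.504, 0.0466, 0.1799], 0.77), ([0.4646, -0.0109, 0.1245], 0.33)]
top nose [([0.4622, -0.0097, 0.1259], 0.68)]
top post [([0.6058, -0.0577, 0.0013], 0.76), ([0.6085, 0.2045, 0.1307], 0.16)]
top slot [([0.6044, -0.0607, 0.1125], 0.9)]
top bin_nuts [([0.7207, 0.1368, 0.0091], 0.9)]
top bin_spare [([0.5275, -0.4252, -0.0029], 0.84)]
top carton [([0.5954, 0.4643, -0.0023], 0.76)]
top tape []
top jar [([0.7376, -0.166, -0.0016], 0.85)]
top driver [([0.3716, -0.337, 0.0014], 0.72)]
{'time_s': 1.3, 'qpos': [1.1014, 0.2999, 1.521, -0.0, 1.3207, -0.0666], 'joint_vel': [0.0002, 0.0004, 0.0011, 0.0008, 0.0019, -0.0008], 'tau': [0.0032, -53.1674, -35.2924, 0.0709, 0.0213, -0.0001], 'ee_pos': [0.2156, 0.506, 0.2054], 'eef_rot': [-3.1416, 0.0, 2.7388], 'force': [1.5399, -0.1138, 0.8701], 'moment': [-0.03, -0.0014, -0.023], 'grip_force': 0.0, 'grip_width': 0.0939} -0.0188
```

View pics/s0.png

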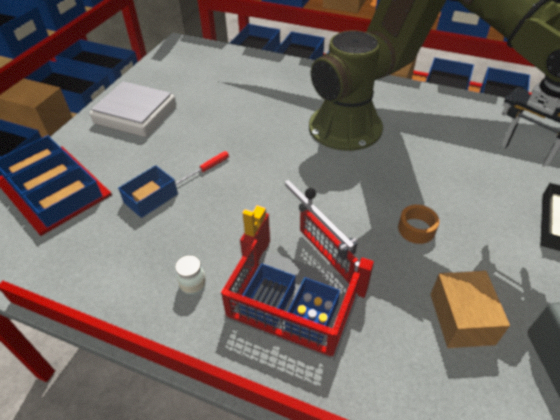

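View pics/t0.png

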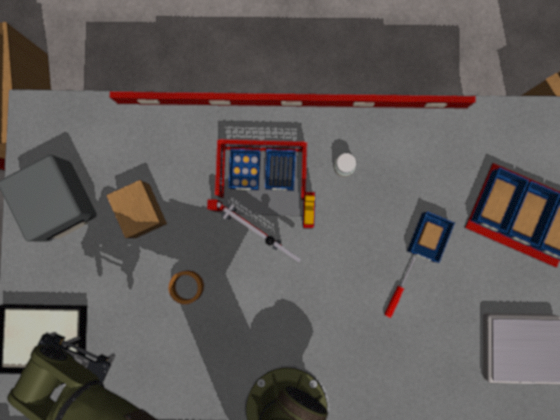

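The scene view shows the gate standing open, with the ball at about (310,194) and the yellow keeper at (255,218). The top view has the ball at (270,240) and the keeper at (310,208). The networks agree with both, giving the ball at (0.5025, 0.048), the hinge at (0.6075, 0.208) and a gate angle of about 0.58. I'll move above the ball.

{"method": "carry_out", "body": {"commands": [[0.2,[-44.4,-30.9,-4],[0,0,0]],[0.2,[-44.4,-30.9,-4],[0,0,0]],[0.2,[-44.4,-30.9,-4],[0,0,0]],[0.2,[-44.4,-30.9,-4],[0,0,0]],[0.2,[-44.4,-30.9,-4],[0,0,0]],[0.2,[-44.4,-30.9,-4],[0,0,0]],[0.2,[-44.4,-30.9,-4],[0,0,0]],[0.2,[-44.4,-30.9,-4],[0,0,0]],[0.2,[-44.4,-30.9,-4],[0,0,0]],[0.2,[-44.4,-30.9,-4],[0,0,0]]]}}

```text
time_s: 2.55
ee_pos: [0.5037, 0.046, 0.2458]
eef_rot: [3.141, 0.0, 2.739]
force: [0.1, 0.7, 0.4]
grip_width: 0.0754
grip_force: 0.0
```

{"method": "carry_out", "body": {"commands": [[0.2,[0,0,0],[0,0,0.175]],[0.2,[0,0,0],[0,0,0.175]],[0.2,[0,0,0],[0,0,0.175]],[0.2,[0,0,0],[0,0,0.175]],[0.2,[0,0,0],[0,0,0.175]],[0.2,[0,0,0],[0,0,0.175]],[0.2,[0,0,0],[0,0,0.175]],[0.2,[0,0,0],[0,0,0.175]],[0.2,[0,0,0],[0,0,0.175]],[0.2,[0,0,0],[0,0,0.175]]]}}

```text
time_s: 3.8
ee_pos: [0.5029, 0.0477, 0.2455]
eef_rot: [3.142, -0.0, 0.983]
force: [-0.1, 0.1, -0.2]
grip_width: 0.0749
grip_force: 0.0
```

```bash
python3 - <<'E'
from h import *
N=['gate_hinge','ball','nose','slot']
shot('wrist','w1'); places('wrist',N)
shot('scene','s1'); places('scene',N)
d=shot('top','t1'); places('top',N)
o=ctrl.get_obs(); print(o['time_s'],np.round(o['ee_pos'],4),np.round(o['eef_rot'],4),np.round(o['force'],2))
E
```

```text
wrist gate_hinge []
wrist ball [([0.5072, 0.0514, 0.1796], 0.95)]
wrist nose [([0.74, -0.1649, 0.0014], 0.72), ([0.461, -0.0137, 0.1243], 0.7)]
wrist slot [([0.6063, -0.0539, 0.1131], 0.87)]
scene gate_hinge [([0.6066, 0.2101, 0.1343], 0.84), ([0.3792, -0.3416, -0.0049], 0.74)]
scene ball [([0.5054, 0.0512, 0.1762], 0.59)]
scene nose [([0.4651, -0.0096, 0.1325], 0.78)]
scene slot [([0.6046, -0.056, 0.1126], 0.8)]
top gate_hinge [([0.6048, 0.2075, 0.1309], 0.64)]
top ball []
top nose [([0.4629, -0.0113, 0.1269], 0.49)]
top slot [([0.6028, -0.0584, 0.1104], 0.89)]
4.55 [0.5029 0.0477 0.2454] [3.1416 0.     0.9891] [0.03 0.47 0.36]
```

View pics/w1.png

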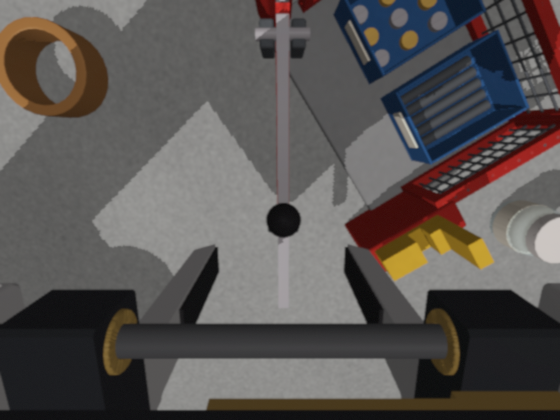

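The wrist view shows the ball at (283,220), the bar vertical in column 283 and therefore square to the fingers, and the keeper at about (375–492, 215–280). Next I'll measure the keeper's offset and the ball's position from this picture.

```bash
python3 - <<'E'
from h import *
from scipy.spatial.transform import Rotation as Ro
d=ctrl.camera('wrist'); K=d['camera_matrix'];rv=np.array(d['rvec']);tv=np.array(d['tvec']).reshape(3)
im=d['img']; R=cv2.Rodrigues(rv)[0]; C=-R.T@tv
def back(u,v,z):
    r=R.T@np.linalg.inv(K)@np.array([u,v,1.]); return C+r*(z-C[2])/r[2]
g=cv2.cvtColor(im,cv2.COLOR_BGR2GRAY)
cy,cx=np.nonzero((g[190:250,250:320]<35)); print('ball px',cx.mean()+250,cy.mean()+190,(cx.min()+cx.max())/2+250,(cy.min()+cy.max())/2+190)
print('ball',back((cx.min()+cx.max())/2+250,(cy.min()+cy.max())/2+190,.178))
print('bar',back(283,100,.143),back(283,290,.143))
hsv=cv2.cvtColor(im,cv2.COLOR_BGR2HSV)
y=(((hsv[...,0]>18)&(hsv[...,0]<32)&(hsv[...,1]>120)&(hsv[...,2]>60))).astype(np.uint8)
y[:, :340]=0; y[:190]=0; y[320:]=0
def model(dd,x0,y0,yaw):
    m=np.zeros(y.shape,np.uint8)
    c,s=np.cos(yaw),np.sin(yaw)
    for a,b,z0,z1 in[(-43,-7,0,28),(-7,7,0,6),(7,17,0,28),(17,29,0,74)]:
        P=np.array([[x0+c*X-s*Y,y0+s*X+c*Y,.113+Z/1e3] for X in((a/1e3+dd),(b/1e3+dd)) for Y in(-.012,.012) for Z in(z0,z1)])
        p=cv2.projectPoints(P,rv,tv,K,None)[0]
        cv2.fillConvexPoly(m,cv2.convexHull(p.astype(np.float32)).round().astype(int),1)
    return m
best=[]
for dd in np.arange(-.02,.0201,.001):
  for yy in np.arange(-.066,-.049,.001):
   for yaw in np.arange(-.06,.07,.02):
    m=model(dd,.6045,yy,yaw); best.append(((m&y).sum()/(m|y).sum(),dd,yy,yaw))
best.sort(reverse=True); print(np.round(best[:6],4))
m=model(best[0][1],.6045,best[0][2],best[0][3])
ed=im.copy(); cv2.drawContours(ed,cv2.findContours(m,0,1)[0],-1,(255,0,255),1)
cv2.imwrite('pics/k1.png',cv2.resize(ed[190:310,340:520],None,fx=4,fy=4,interpolation=cv2.INTER_CUBIC))
E
```

```text
ball px 283.16196319018405 219.7644171779141 283.5 220.0
ball [0.50767021 0.05165614 0.178     ]
bar [0.55884345 0.12995001 0.143     ] [ 0.46378789 -0.0147414   0.143     ]
[[ 0.8766 -0.004  -0.056   0.02  ]
 [ 0.871  -0.005  -0.055   0.    ]
 [ 0.8688 -0.005  -0.055   0.04  ]
 [ 0.8683 -0.004  -0.056  -0.04  ]
 [ 0.8678 -0.005  -0.056   0.04  ]
 [ 0.8671 -0.005  -0.055   0.02  ]]
```

View pics/k1.png

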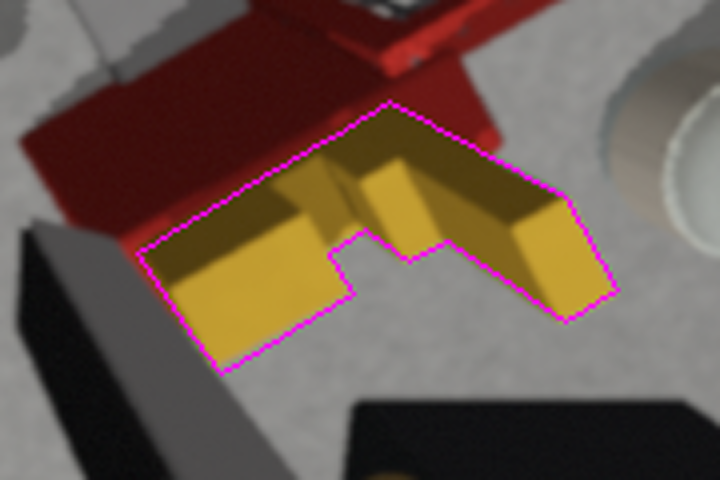

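The keeper model fits well. The notch's middle is at about (0.600, −0.056), so the gate should latch at a bar angle of about 0.03. Next I'll go down on the ball and grip it.

{"method": "carry_out", "body": {"commands": [[0.4,[5,1.5,20],[0,0,0]],[0.4,[0,0,33],[0,0,0]],[0.4,[0,0,33],[0,0,0]],[0.5,[0,0,0],[0,0,0]],[0.6,[0,0,0],[0,0,0]],[1,[0,0,0],[0,0,0]],[1,[0,0,0],[0,0,0]],[1,[0,0,0],[0,0,0]],[1,[0,0,0],[0,0,0]]], "squeeze": 12}}

```text
time_s: 5.72
ee_pos: [0.5075, 0.051, 0.1606]
eef_rot: [3.14, -0.001, 0.989]
force: [-0.5, -0.5, 7.7]
grip_width: 0.0268
grip_force: 12.0
```

{"method": "carry_out", "body": {"commands": [[1,[1.6,0,-4.6],[0,0,0]],[1,[1.7,0,-4.6],[0,0,0]],[1,[1.7,0,-4.6],[0,0,0]],[1,[1.7,0,-4.6],[0,0,0]],[1,[0,0,0],[0,0,0]]]}}

```text
time_s: 6.35
ee_pos: [0.5108, 0.0568, 0.1781]
eef_rot: [3.141, -0.0, 0.989]
force: [-0.7, -1.4, -1.3]
grip_width: 0.0269
grip_force: 12.0
```

```bash
python3 - <<'E'
from h import *
shot('scene','s2'); places('scene',['ball','nose']); shot('wrist','w2'); places('wrist',['ball','nose'])
o=ctrl.get_obs(); print(o['time_s'],np.round(o['ee_pos'],4),np.round(o['force'],2),o['grip_width'])
E
```

```text
scene ball [([0.5118, 0.0547, 0.194], 0.83)]
scene nose [([0.465, -0.0107, 0.1536], 0.91), ([0.6055, -0.0515, -0.0002], 0.53)]
wrist ball [([0.5123, 0.0547, 0.1963], 0.67)]
wrist nose [([0.464, -0.0126, 0.1508], 0.83)]
6.65 [0.5106 0.0567 0.1777] [ 1.25 -0.46 -2.97] 0.027226303917669274
```

View pics/w2.png

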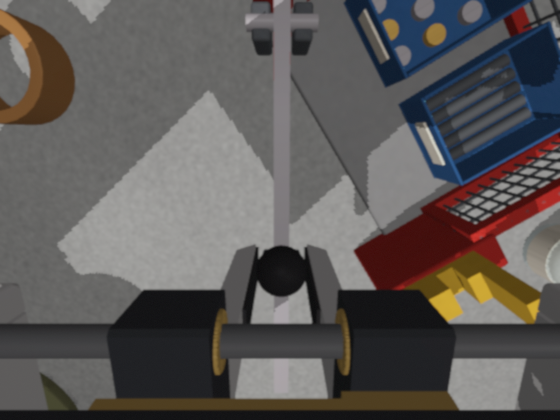

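The ball is held between the pads at (282,270) and the nose is up about 25 mm. I'll swing the gate about the hinge until the bar is over the front lip, short of the notch.

{"method": "carry_out", "body": {"commands": [[1,[0.1,5.3,-0.5],[0,0,-0.03]],[1,[0.3,10.7,-0.5],[0,0,-0.06]],[1,[0.3,10.7,0],[0,0,-0.06]],[1,[0.3,10.7,0],[0,0,-0.06]],[1,[0.3,10.7,0],[0,0,-0.06]],[1,[0,0,0],[0,0,0]]]}}

```text
time_s: 7.4
ee_pos: [0.5543, 0.0357, 0.1785]
eef_rot: [-3.141, -0.0, 1.259]
force: [1.6, 3.2, -4.6]
grip_width: 0.0271
grip_force: 12.0
```

{"method": "carry_out", "body": {"commands": [[1,[0.3,10.7,0],[0,0,-0.06]],[1,[0.3,10.7,0],[0,0,-0.06]],[1,[0.3,10.7,0],[0,0,-0.06]],[1,[0.1,5.3,0],[0,0,-0.03]],[1,[0,0,0],[0,0,0]],[1,[0,0,0],[0,0,0]]]}}

```text
time_s: 8.15
ee_pos: [0.5902, 0.0282, 0.1789]
eef_rot: [3.142, -0.0, 1.468]
force: [1.2, 2.1, -3.6]
grip_width: 0.027
grip_force: 12.0
```

```bash
python3 - <<'E'
from h import *
d=shot('wrist','w3'); places('wrist',['ball','nose','slot']); shot('scene','s3'); places('scene',['ball','nose','slot'])
o=ctrl.get_obs(); print(o['time_s'],np.round(o['ee_pos'],4),np.round(o['eef_rot'],4),np.round(o['force'],2),o['grip_width'])
E
```

```text
wrist ball [([0.591, 0.0278, 0.1991], 0.89), ([0.6045, -0.0556, 0.1109], 0.57)]
wrist nose [([0.5763, -0.0529, 0.1513], 0.76)]
wrist slot []
scene ball [([0.5876, 0.0284, 0.1962], 0.97)]
scene nose [([0.5779, -0.0521, 0.1577], 0.75)]
scene slot [([0.6049, -0.0556, 0.1133], 0.8)]
8.55 [0.5903 0.0282 0.1788] [-3.1413e+00 -1.0000e-04  1.4687e+00] [ 0.04  2.68 -4.92] 0.027194792595111764
```

View pics/w3.png

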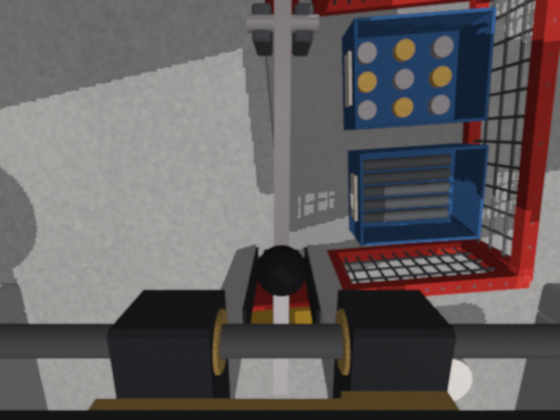

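The bar is over the yellow front lip, seen below the ball at about (282,315), roughly 18 mm short of the notch. I'll lower it gently until it rests there.

{"method": "carry_out", "body": {"commands": [[1,[-0.5,0,1],[0,0,0]],[1,[-0.5,0,1],[0,0,0]],[1,[-0.5,0,1],[0,0,0]],[1,[-0.5,0,1],[0,0,0]],[1,[-0.5,0,1],[0,0,0]],[1,[0,0,0],[0,0,0]]]}}

```text
time_s: 9.3
ee_pos: [0.5901, 0.0259, 0.1736]
eef_rot: [-3.141, -0.001, 1.469]
force: [0.4, 6.5, -5.5]
grip_width: 0.0271
grip_force: 12.0
```

{"method": "carry_out", "body": {"commands": [[1,[-0.5,0,1],[0,0,0]],[1,[-0.5,0,1],[0,0,0]],[1,[0,0,0],[0,0,0]]]}}

```text
time_s: 9.68
ee_pos: [0.59, 0.0251, 0.1716]
eef_rot: [-3.141, -0.001, 1.469]
force: [1.7, 8.2, -6.1]
grip_width: 0.0271
grip_force: 12.0
```

{"method": "carry_out", "body": {"commands": [[1,[0.8,0,0.5],[0,0,0]],[1,[0.4,0,1],[0,0,0]],[1,[0,0,0],[0,0,0]]]}}

```text
time_s: 10.05
ee_pos: [0.5903, 0.025, 0.1706]
eef_rot: [3.141, 0.001, 1.468]
force: [-1.2, -5.1, -1.0]
grip_width: 0.0272
grip_force: 12.0
```

{"method": "carry_out", "body": {"commands": [[1,[0,0,1],[0,0,0]],[1,[0,0,0],[0,0,0]]]}}

```text
time_s: 10.3
ee_pos: [0.5904, 0.0249, 0.1702]
eef_rot: [3.14, 0.001, 1.468]
force: [-3.4, -6.2, 3.3]
grip_width: 0.0274
grip_force: 12.0
```

Contact with the lip: the vertical force has changed sign. I'll loosen the fingers to cage the ball so the bar rests on the lip by its own weight.

{"method": "carry_out", "body": {"commands": [[0.67,[0,0,0],[0,0,0]],[0.67,[0,0,0],[0,0,0]],[0.67,[0,0,2],[0,0,0]],[0.67,[0,0,2],[0,0,0]],[0.67,[0,0,0],[0,0,0]]]}}

```text
time_s: 10.92
ee_pos: [0.5901, 0.0259, 0.1651]
eef_rot: [-3.141, 0.0, 1.469]
force: [0.3, 0.2, 0.6]
grip_width: 0.031
grip_force: 0.0
```

```bash
python3 - <<'E'
from h import *
shot('wrist','w4'); places('wrist',['ball','nose']); shot('scene','s4'); places('scene',['ball','nose'])
o=ctrl.get_obs(); print(o['time_s'],np.round(o['ee_pos'],4),np.round(o['eef_rot'],4),np.round(o['force'],2),o['grip_width'])
im=cv2.imread('pics/s4.png'); cv2.imwrite('pics/s4c.png',cv2.resize(im[150:300,200:380],None,fx=4,fy=4,interpolation=cv2.INTER_CUBIC))
E
```

```text
wrist ball [([0.5931, 0.0242, 0.1873], 0.83), ([0.6902, 0.0869, 0.0016], 0.28)]
wrist nose [([0.5751, -0.0564, 0.1383], 0.58)]
scene ball [([0.588, 0.0239, 0.1891], 0.81)]
scene nose [([0.5798, -0.0513, 0.1415], 0.98)]
11.225 [0.5902 0.0258 0.1654] [ 3.1415 -0.      1.4688] [ 0.15 -0.61 -0.22] 0.03139962355610911
```

View pics/s4c.png

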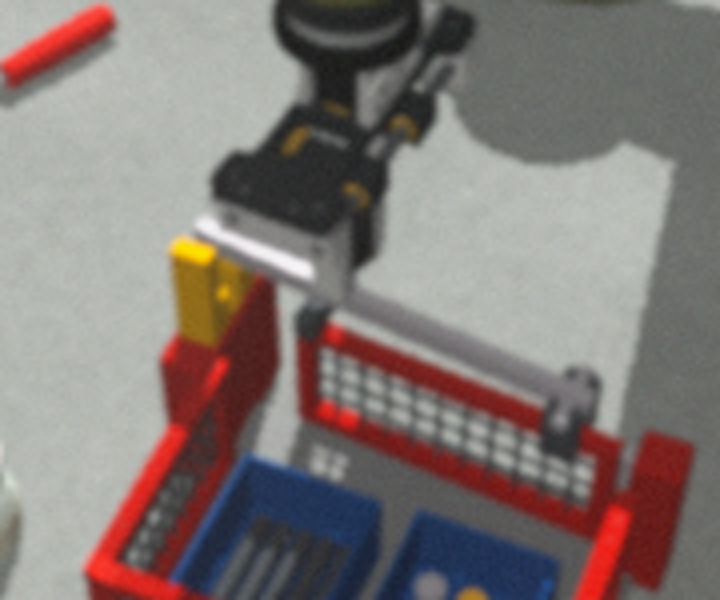

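The bar now rests on the front lip: nose z is about 0.14, and it lies on the yellow block at crop (200,235). I'll slide it gently towards the notch, checking the force.

{"method": "carry_out", "body": {"commands": [[0.67,[0,1.5,0],[0,0,-0.008]],[0.67,[0,1.5,0],[0,0,-0.008]],[0.67,[0,1.5,0],[0,0,-0.008]],[0.67,[0,1.5,0],[0,0,-0.008]],[0.67,[0,1,0],[0,0,-0.006]],[0.67,[0,1,0],[0,0,-0.006]],[0.67,[0,0,0],[0,0,0]]]}}

```text
time_s: 12.1
ee_pos: [0.5983, 0.0251, 0.1654]
eef_rot: [3.141, -0.0, 1.513]
force: [-1.9, 0.3, 1.6]
grip_width: 0.0311
grip_force: 0.7
```

```bash
cat > q.py <<'E'
from h import *
for c in('wrist','scene'):
    ctrl.camera(c); places(c,['ball','nose'])
o=ctrl.get_obs(); print(o['time_s'],np.round(o['ee_pos'],4),np.round(o['force'],2),np.round(o['moment'],3),o['grip_force'])
E
python3 q.py
```

```text
wrist ball [([0.5964, 0.0196, 0.1879], 0.82)]
wrist nose [([0.5864, -0.0592, 0.1379], 0.57)]
scene ball [([0.5935, 0.0262, 0.1866], 0.59)]
scene nose [([0.5891, -0.053, 0.1428], 0.58)]
12.4 [0.5982 0.0251 0.1654] [-0.64  0.68  1.01] [-0.003  0.169  0.002] 0.34544055350124836
```

{"method": "carry_out", "body": {"commands": [[0.67,[0,0.8,0],[0,0,-0.004]],[0.67,[0,0.8,0],[0,0,-0.004]],[0.67,[0,0.8,0],[0,0,-0.004]],[0.67,[0,0.8,0],[0,0,-0.004]],[0.67,[0,0,0],[0,0,0]]]}}

```text
time_s: 13.02
ee_pos: [0.6014, 0.0249, 0.1653]
eef_rot: [3.141, 0.0, 1.529]
force: [-1.0, -0.6, 0.9]
grip_width: 0.031
grip_force: 0.6
```

{"method": "carry_out", "body": {"commands": [[0.67,[0,0.7,0],[0,0,-0.004]],[0.67,[0,0.7,0],[0,0,-0.004]],[0.67,[0,0,0],[0,0,0]]]}}

```text
time_s: 13.4
ee_pos: [0.6028, 0.0249, 0.1653]
eef_rot: [3.141, 0.0, 1.537]
force: [-1.1, 0.1, -0.7]
grip_width: 0.0308
grip_force: 0.4
```

```bash
python3 q.py
```

```text
wrist ball [([0.6022, 0.0237, 0.1898], 0.71)]
wrist nose [([0.5944, -0.057, 0.1384], 0.92), ([0.6033, 0.0237, 0.1875], 0.27)]
scene ball [([0.5983, 0.0255, 0.1867], 0.8)]
scene nose [([0.5941, -0.0548, 0.1427], 0.62)]
13.7 [0.6028 0.0249 0.1654] [-1.62 -0.23  0.08] [-0.135  0.131  0.03 ] 0.22962423507124186
```

Still on the lip, with low forces. I'll continue in small steps.

{"method": "carry_out", "body": {"commands": [[0.67,[0,0.6,0],[0,0,-0.003]],[0.67,[0,0.6,0],[0,0,-0.003]],[0.67,[0,0,0],[0,0,0]]]}}

```text
time_s: 14.08
ee_pos: [0.6041, 0.0249, 0.1654]
eef_rot: [3.141, 0.0, 1.543]
force: [0.0, -0.7, 0.3]
grip_width: 0.0308
grip_force: 0.0
```

```bash
python3 q.py
```

```text
wrist ball []
wrist nose []
scene ball [([0.5997, 0.0192, 0.1784], 0.88), ([0.5955, 0.4572, 0.002], 0.43)]
scene nose [([0.5992, -0.0548, 0.1276], 0.87)]
14.375 [0.604  0.0249 0.1654] [ 0.58 -0.85 -0.24] [-0.087  0.077  0.036] 0.0
```

The bar has dropped: ball z is 0.178, nose z is 0.1276, and the force is near zero. I'll open and withdraw straight up.

{"method": "carry_out", "body": {"commands": [[0.6,[0,0,0],[0,0,0]],[0.4,[0,0,0],[0,0,0]],[0.4,[0,0,0],[0,0,0]],[0.4,[0,0,-15],[0,0,0]],[0.4,[0,0,-30],[0,0,0]],[0.4,[0,0,-40],[0,0,0]],[0.4,[0,0,-40],[0,0,0]],[0.4,[-20,-30,-20],[0,0,0]],[0.4,[0,0,0],[0,0,0]]]}}

```text
time_s: 15.5
ee_pos: [0.5729, 0.005, 0.3137]
eef_rot: [3.137, 0.0, 1.542]
force: [0.4, -0.4, -0.8]
grip_width: 0.0569
grip_force: 0.0
```

```bash
python3 q.py; python3 - <<'E'
from h import *
a=shot('wrist','w5')['img']; b=shot('scene','s5')['img'][150:300,200:380]
cv2.imwrite('pics/f5.png',np.hstack([cv2.resize(a,(400,300)),cv2.resize(b,(360,300),interpolation=cv2.INTER_CUBIC)]))
E
```

```text
wrist ball [([0.6019, 0.0222, 0.1788], 0.7), ([0.6893, 0.0845, 0.0004], 0.4)]
wrist nose [([0.5937, -0.0578, 0.1253], 0.8)]
scene ball [([0.5976, 0.0213, 0.1797], 0.88)]
scene nose [([0.5981, -0.0536, 0.1288], 0.86), ([0.5952, 0.4587, 0.0035], 0.64)]
15.8 [0.5736 0.006  0.3096] [-0.62  0.16 -0.39] [-0.077  0.061 -0.005] 0.0
```

View pics/f5.png

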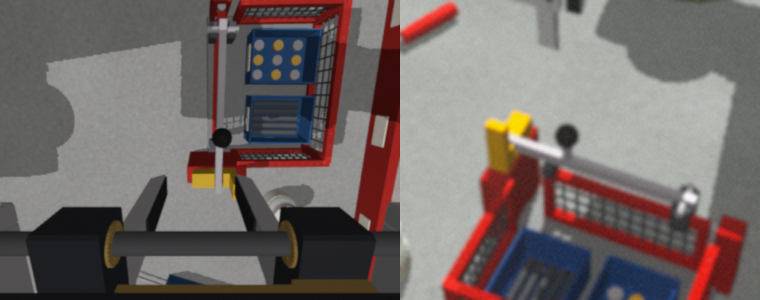

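The bar sits down in the notch, between the lip and the horn (right panel, about (512,140)), and the gripper is clear of it. I'm handing in.

```bash
python3 -c "
from station import ctrl
print(ctrl.hand_in())"
```

```text
the job is handed in; nothing more can be done
None
```

The gate is shut, the latch bar has dropped fully into the keeper's notch, the gripper has let go and is clear, and the job was handed in at about 16 s; hand-in returned no verdict.

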